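Feed the spare press tips through the dust flap

ROBOT

A 6-joint arm with a two-finger parallel gripper is mounted at the origin on a cart in front of the work surface, level with it; the furniture and walls round the work are solid. World frame = base frame: x ahead of the robot, y to its left, z up, the work surface at z = 0. Lengths are in mm, angles in rad, forces in N, time in s.
With the tool pointing down it reaches from about 275 to 750 mm from the base axis. Payload 10.2 kg.
Tool frame: the origin (TCP) lies between the finger pads; the fingertips stand 17 mm ahead of it and the grasp point (between the pads) lies 2 mm behind it (tips_ahead is the distance from the TCP to the fingertips, in mm); z points along the fingers, y is the line along which they close (so a half turn about z gives the same grasp; the last joint's range is limited). The gripper opens to 85 mm and grips with 20 to 120 N. Pads are 22 mm wide; open, the fingers measure 114 mm over their backs; the gripper's body (76 mm by 85 mm) begins 54 mm behind the grasp point. The pads swing forward as they close: fully open they stand 13 mm farther back than shut.
Start: joints at [-1.379, 0.313, 1.498, -0, 1.331, -0.223], TCP at [211.567, -480.49, 248.294] pointing down, gripper open.
Joint ranges: [-2.94, 2.94], [-0.97, 2.17], [0.19, 2.56], [-1.23, 4.37], [0.02, 3.11], [-2.88, 2.88]. Speed limits (rad/s): [2.39, 2.39, 3.01, 3.14, 3.14, 3.14].

INTERFACE

Orientations are given as a unit quaternion [w, x, y, z].
In Python, from rig import sense, capture, finish_job, boxes_of, tips_ahead gives the robot as it stands.
- The arm moves only by the tool drive_tool, never from a script. Its argument "commands" is text: rows parted by semicolons, each of 7 numbers parted by spaces: the shift along the world's x, y, z in units of 0.1 m (1.0 is 0.1 m), then the turn, a rotation vector about the world's x, y, z in units of pi/4 rad (1.0 is pi/4 rad), then the opening in per cent of the stroke, from 0 (shut) to 100 (fully open). A call has 1 to 20 rows; each row shifts and turns the commanded pose from where the row before left it; what a row does not reach is not made up. A row lasts 1/12 s, in which the tool goes at most 41.7 mm and 7.16 degrees, less where a joint would pass 70% of its speed; a pose out of reach is approached as far as the arm can. A call with a number of a shift or a turn outside -1 to 1 is refused whole. A call with a gripper value outside its range is refused whole. The fingers move at their own pace and stop on an object; "force" is the grip in N (left out, the last holds). Time passes only in rows, so rows that do not move let the fingers close. It gives the time, the measured TCP pose, the force, the opening and the grip force at its end, in the units of the state.
- sense(): the state, without advancing time (a new reading comes with each control period).
- capture(name): name is "scene" or "top" or "wrist"; returns a dict with "pixels" (384x512x3 uint8, blue, green, red), "fov_y" (degrees; the focal length in pixels is half the picture's height over the tangent of half this angle, whatever the lens; pixels are square), "cx", "cy" (the principal point, pixels), "k1" (the pictures are not rectified: a ray, as slopes to the right and down, at radius r is drawn at 1 + k1 r^2 times it, then the intrinsics apply), "position" and "attitude" of the camera in the world; the wrist camera has in their place "tool_from_camera" (4x4, takes a point from camera to tool coordinates, whose origin is the TCP and whose axes are the flange's). Camera axes: x right, y down, z forward; pixel columns grow to the right and rows downward; lengths in mm; the calibration is good to about 2 mm. A picture is of the moment at which its call begins: read the wrist's pose just before it. There is no depth.
- finish_job(): hands the job in; it is judged then, once.
Trained networks look in a picture, given as the dict that the camera call returned (one of the last four; its "shot" number tells which), for a name from the list of things; names that differ only in an ending like _2 or _b are one class to them, and where a whole thing is asked for, a point or a joint stands for the part that bears it (a point fixed in the world has none). Each returns a list of dicts, best first, with "confidence" (0 to 1); they miss things now and then, are a little off and sometimes report something else, mostly with a low value. They report only what shows in the picture. A call takes as long as a camera call.
- boxes_of(picture, name): "position" ([column, row] in pixels, amid what is visible of it).
The state is a dict: "time_s": time; "joints": joint angles; "dq": joint speeds; "tau": joint torques, N m; "eef_pos": TCP position; "ee_rot": TCP orientation; "force": force on the tool from outside, world axes, zero at the start; "wrist_torque": the same for the moment, N m; "grip_width": opening from 0.0 (shut) to 1.0 (fully open); "grip_force": force on a finger pad.
Only numpy, scipy, OpenCV 4.12 (cv2) and the standard library are available. Lean on these libraries where they do the work, as an engineer would, in place of code of your own. Each camera call takes 0.05 s, during which the arm holds its last target. There are 200 camera calls.

TASK

Lift the shutter of the parts infeed fully by the knob on its lid. Lay every plain press tip bar that is on the worktop end to end in the V-trough, down in its fold. Only when all of them lie in it, push the row through the dust flap with the push stick from the cradle, not with the fingers, until every bar has dropped into the box; then draw the stick out so that the flap swings shut, lay it back upright on its cradle and push the shutter fully down again. Leave the larger ridged press tip and the other things where they are.

Things in the scene. Friction and masses are not known exactly. Their poses are not given: they have to be found in the camera images.
- press_tip_a_mid (a point): a plain press tip: straight grey steel bar with two small dark holes, 10 wide (x) x 58 long (y) x 8 mm high (z), 36 g, lying on the worktop at the start (may be absent). The point is the bar's centre, 4 mm above its underside; its y axis runs along the bar.
- press_tip_b_mid (a point): a plain press tip: straight grey steel bar with two small dark holes, 10 wide (x) x 58 long (y) x 8 mm high (z), 36 g, lying on the worktop at the start (may be absent). The point is the bar's centre, 4 mm above its underside; its y axis runs along the bar.
- press_tip_c_mid (a point): a plain press tip: straight grey steel bar with two small dark holes, 10 wide (x) x 58 long (y) x 8 mm high (z), 36 g, lying on the worktop at the start (may be absent). The point is the bar's centre, 4 mm above its underside; its y axis runs along the bar.
- press_tip_d_mid (a point): a plain press tip: straight grey steel bar with two small dark holes, 10 wide (x) x 58 long (y) x 8 mm high (z), 36 g, lying on the worktop at the start (may be absent). The point is the bar's centre, 4 mm above its underside; its y axis runs along the bar.
- infeed_mouth (a point): fixed parts infeed, an open V-trough leading into a grey box: the point on the trough's fold (lowest line of the V), 46 mm above the worktop, in the plane of the box's front wall. y axis = feed direction into the box, level; z up. The opening in the wall is 52 mm wide and reaches 34 mm above the fold. Bars in the box have their centres more than 45 mm beyond it, mostly below it (up to 20 mm above when heaped).
- trough_start (a point): open end of the V-trough, on its fold, 300 mm before the mouth. The trough is level, polished steel (friction about 0.2) on two stands; its walls slope 35 degrees, up to 29 mm either side of the fold and 20 mm above it. A bar let go above it slides down into the fold, its centre then 6 to 9 mm above the fold.
- chute_edge (a point): far end of the trough's fold, inside the box, 45 mm beyond the mouth: an edge above a 35 degree chute down into the box. A bar tips over it and slides down when its middle is past the edge; push its rear end to about this edge to be sure.
- lid_mid (a point): centre of the top of the box's fixed milky plastic lid, 56 mm above the trough's fold; the box is 96 wide (x) x 196 mm long (y) and open only at the flap
- flap (a joint): black dust flap 9 mm behind the mouth, hung from its top edge 33 mm above the fold, reaching down to 6 mm above it; 0 = hanging shut, grows to 1.4 rad as it is pushed inward into the box; a weak spring (about 1 N at its lower edge) shuts it again
- shutter (a joint): shutter blade inside the box, 40 mm beyond the mouth, hung from a plate on the lid with the knob on it: 0 = fully down, blade 3 mm above the fold so that nothing passes; 0.022 m = fully up, the way is clear. It slides straight up and down, takes about 3 N and stays where it is left.
- shutter_knob (a point): centre of the black knob on the shutter's plate above the lid, 18 x 18 x 24 mm high, 100 mm beyond the mouth; 80 mm above the fold (126 mm above the worktop) when the shutter is down; its lower 8 mm neck is thinner and the plate 20 mm below the knob's centre
- push_stick_grip (a point): push stick, 90 g: flat steel rod 12 wide (x) x 10 high (z) x 168 mm long (y) with an upright black handle block 14 wide (x) x 36 long (y) x 36 mm high (z) on top. Point: the block's centre, 28 mm above the rod's underside; y along the rod to the pushing end (120 mm ahead; 48 mm of rod behind), z up. At the start it lies on its cradle, pushing end along the cradle's +y.
- push_stick_tip (a point): centre of the push stick's pushing end, 120 mm along y from the handle's centre, 5 mm above the rod's underside
- cradle_rest (a point): fixed cradle of the push stick: two posts 12 mm long (y), at y = -34 and +88 mm of this point, on a base plate. Point: at the height of their flat tops, 50 mm above the worktop, midway across; y along the cradle. Each top has two flared lips, 16 mm apart at the foot, 25 at the top, 8 mm high; the rod lies between them, the handle's centre then 28 mm above this point, at most 15 mm from it along y.
- ridged_tip_mid (a point): another kind of press tip, with a ridge, 12 x 72 x 19 mm (y along it); not part of the job; point at its centre
- amber_dropper: bystander: amber dropper bottle with black top, 30 mm across, 104 mm high; origin at the centre of its underside
- kapton_tape: bystander: roll of amber tape, 72 mm across, 12 mm high; origin at the centre of its underside
- loupe: bystander: black loupe, 37 mm across, 40 mm high; origin at the centre of its underside

How it is judged:
By the outcome, as a careful person would: the job done as asked, in the order asked, and still so for the second after the job is handed in, with the robot touching nothing.
Of press_tip_a, press_tip_b, press_tip_c, press_tip_d only 3 to 4 are there at a start; the rules pass over those that are not, and their reading is None.
At some moment in a run one of press_tip_a, press_tip_b, press_tip_c, press_tip_d may be knocked a few centimetres aside while the robot is not near it.
Once in a run the grip may slacken for a moment while it holds something.
It also fails if it takes over 210 s, if anything falls off the work surface, if the arm or the gripper's body presses on something with over 40 N, if the wrist force passes 120 N, or if a joint passes its speed limit or range.

## Working session

There is one attempt and no reset: what is moved stays moved. The work goes in short steps, Python scripts to look and compute and a tool call to move; the robot and the scene stay as the last step left them, time stands still between calls to the robot, and variables do not carry over. Pictures are saved under pics/ and viewed, at most 14 in all, crops included, and the job is handed in when it is done.

Besides the shell and the picture viewer there is one more tool, called after "Request:" as name(argument=value, ...) on one line, values as JSON. drive_tool: Moves the arm, as the interface text tells. Shifts and turns lie within -1 to 1; 1 stands for 0.1 m of shift or pi/4 rad of turn. Its arguments: {"type":"object","properties":{"commands":{"type":"string"},"force":{"type":"number"}},"required":["commands"]}

```bash
ls; mkdir -p pics
cat > h.py <<'E'
import numpy as np, cv2
from scipy.spatial.transform import Rotation as R
from rig import sense, capture, finish_job, boxes_of, tips_ahead
def quat(q): return R.from_quat([q[1],q[2],q[3],q[0]])
def cam(name):
    s=sense(); p=capture(name)
    if name=='wrist':
        T=np.array(p['tool_from_camera']); Rt=quat(s['ee_rot']).as_matrix()
        p['C']=Rt@T[:3,3]+np.array(s['eef_pos']); p['Rm']=Rt@T[:3,:3]
    else:
        a=np.array(p['attitude']); p['Rm']=quat(a).as_matrix() if a.size==4 else a[:3,:3]
        p['C']=np.array(p['position'])
    p['f']=p['pixels'].shape[0]/2/np.tan(np.radians(p['fov_y'])/2)
    return p
def w(p,uv,z):
    d=(np.array(uv,float)-[p['cx'],p['cy']])/p['f']; u=d.copy()
    for _ in range(20): u=d/(1+p['k1']*(u@u))
    r=p['Rm']@[u[0],u[1],1]
    return p['C']+r*(z-p['C'][2])/r[2]
def px(p,X):
    c=p['Rm'].T@(np.array(X,float)-p['C']); u=c[:2]/c[2]
    return u*(1+p['k1']*(u@u))*p['f']+[p['cx'],p['cy']]
def save(p,n): cv2.imwrite('pics/'+n+'.png',p['pixels'])
E
python3 - <<'E'
from h import *
s=sense(); print(s, tips_ahead)
for n in ['scene','top']:
    p=cam(n); save(p,n+'0'); print(n,p['C'],p['Rm'].round(2).tolist(),p['f'],p['k1'],p['shot'])
    for k,z in [('press_tip_a_mid',4),('shutter_knob',126),('push_stick_grip',78),('cradle_rest',40),('ridged_tip_mid',10),('lid_mid',102),('infeed_mouth',46),('amber_dropper',50),('kapton_tape',6),('loupe',20)]:
        try:
            for b in boxes_of(p,k): print(k,round(b['confidence'],2),np.round(b['position']),w(p,b['position'],z).round())
        except Exception as e: print(k,e)
E
```

```text
pics
{'time_s': 0.0, 'joints': array([-1.37942807e+00,  3.13460757e-01,  1.49846251e+00, -2.42619649e-05,
        1.33099594e+00, -2.23387476e-01]), 'dq': array([-0.00026229, -0.0001694 , -0.0004722 ,  0.00092786, -0.00071213,
        0.00014928]), 'tau': array([-8.63926634e-04, -4.12272084e+01, -2.59747374e+01, -2.17188344e-04,
        4.13221103e-03, -1.71148531e-05]), 'eef_pos': array([ 211.49926856, -480.24614786,  247.71998717]), 'ee_rot': array([-6.63381280e-04,  9.78573351e-01,  2.05897440e-01, -1.16207262e-06]), 'force': array([ 0.15794804, -0.3415097 , -0.05669283]), 'wrist_torque': array([ 0.01166421, -0.02677742,  0.05381431]), 'grip_force': 0.0, 'grip_width': 0.9993282920869794} 17.0
scene [ 12.79043338 403.47817001 825.09455772] [[-0.54, -0.63, 0.56], [-0.84, 0.4, -0.37], [0.01, -0.67, -0.75]] 356.65285757084524 -0.10597546199247537 1
shutter_knob 0.56 [201. 206.] [562. 189. 126.]
cradle_rest 0.55 [176. 301.] [406. 348.  40.]
cradle_rest 0.38 [336. 196.] [ 454. -192.   40.]
ridged_tip_mid 0.5 [176. 302.] [416. 347.  10.]
lid_mid 0.62 [210. 214.] [545. 175. 102.]
infeed_m
[... 329 characters left out ...]
99]] 370.6644018305808 0.035785949202295816 2
press_tip_a_mid 0.59 [181. 234.] [413. 254.   4.]
shutter_knob 0.67 [200. 172.] [570. 181. 126.]
push_stick_grip 0.75 [377. 220.] [ 441. -277.   78.]
cradle_rest 0.85 [369. 222.] [ 438. -266.   40.]
cradle_rest 0.69 [120. 209.] [484. 414.  40.]
lid_mid 0.56 [226. 170.] [577. 116. 102.]
lid_mid 0.23 [143. 229.] [428. 331. 102.]
infeed_mouth 0.73 [224. 173.] [579. 127.  46.]
amber_dropper 0.57 [120. 209.] [485. 411.  50.]
amber_dropper 0.55 [200. 171.] [585. 192.  50.]
amber_dropper 0.35 [226. 172.] [581. 120.  50.]
kapton_tape 0.79 [134. 164.] [618. 391.   6.]
kapton_tape 0.37 [225. 169.] [598. 128.   6.]
loupe 0.47 [325. 138.] [ 678. -162.   20.]
```

Run:
```python
import cv2
a=cv2.imread('pics/top0.png'); 
c=a[100:300,80:480]; cv2.imwrite('pics/top0c.png',cv2.resize(c,None,fx=2,fy=2,interpolation=cv2.INTER_CUBIC))
```

```text
(no output)
```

View pics/top0c.png

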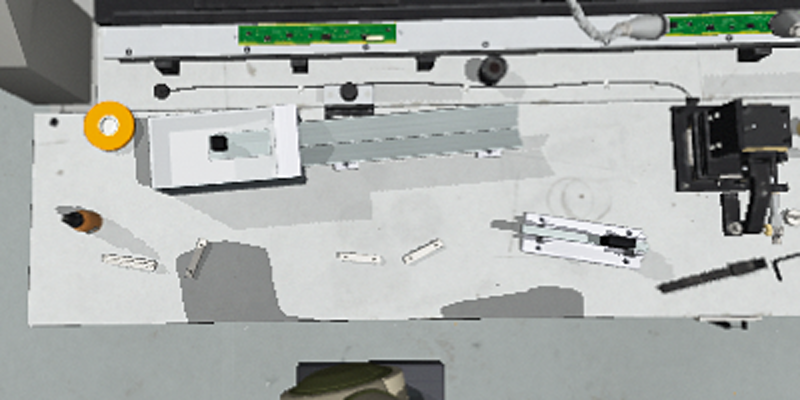

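View pics/scene0.png

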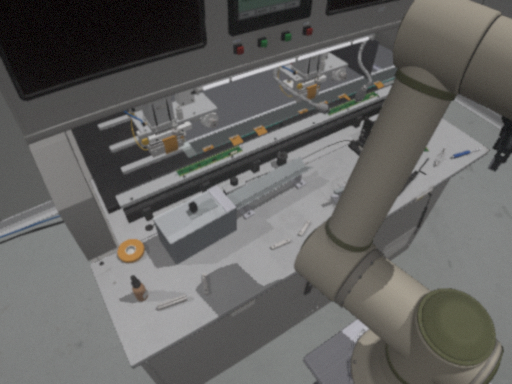

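The top view shows three plain bars, at full-image pixels (179,229), (260,229) and (291,225). The ridged tip is at (144,231), the stick's handle at about (390,221), the knob at (190,171), and the trough runs from (340,165) to (230,170). The scene view agrees. Next I'll look closer with the wrist camera.

Request:
drive_tool(commands="0.15 0.36 0.1 0 0 0 100;0.15 0.38 0.1 0 0 0 100;0.15 0.38 0.1 0 0 0 100;0.15 0.38 0.1 0 0 0 100;0.15 0.38 0.1 0 0 0 100;0.15 0.38 0.1 0 0 0 100;0.15 0.38 0.1 0 0 0 100;0.15 0.38 0.1 0 0 0 100;0.15 0.38 0.1 0 0 0 100;0.15 0.38 0.1 0 0 0 100;0.15 0.38 0.1 0 0 0 100;0.15 0.38 0.1 0 0 0 100;0.1 0.38 0.1 0 0 0 100;0.1 0.38 0.1 0 0 0 100;0.1 0.3 0.1 0 0 0 100;0 0 0 0 0 0 100;0 0 0 0 0 0 100")

```text
time_s: 2.52
eef_pos: [420.1, 76.7, 397.3]
ee_rot: [0.0, 0.978, 0.207, 0.0]
force: [-1.0, 0.0, -0.2]
grip_width: 0.997
grip_force: 0.0
```

Run:
```python
from h import *
print(sense()['eef_pos'],sense()['ee_rot'],sense()['joints'])
p=cam('wrist'); 
i=cv2.resize(p['pixels'],None,fx=1.5,fy=1.5); cv2.imwrite('pics/w1.png',i)
print(p['C'],p['Rm'].round(2).tolist(),p['f'],p['k1'])
for k,z in [('press_tip_a_mid',4),('shutter_knob',126),('push_stick_grip',78),('cradle_rest',40),('ridged_tip_mid',10),('infeed_mouth',46)]:
    for b in boxes_of(p,k): print(k,round(b['confidence'],2),np.round(b['position']),w(p,b['position'],z).round())
```

```text
[420.11592096  76.69661923 397.34536347] [1.13969343e-04 9.78242468e-01 2.07464807e-01 1.21341300e-04] [-9.51550143e-02  2.61423039e-02  1.45788206e+00 -1.45344335e-04
  1.65726848e+00  1.05766340e+00]
[483.52268096 104.73346584 523.05897028] [[0.4, -0.88, -0.25], [-0.91, -0.39, -0.11], [-0.0, 0.27, -0.96]] 265.13208840098537 -0.02958191355581846
press_tip_a_mid 0.58 [170. 110.] [427. 255.   4.]
shutter_knob 0.98 [231.  30.] [571. 178. 126.]
push_stick_grip 0.61 [431. 220.] [ 446. -264.   78.]
cradle_rest 0.62 [415. 213.] [ 443. -259.   40.]
ridged_tip_mid 0.81 [119.  89.] [425. 352.  10.]
ridged_tip_mid 0.52 [431. 221.] [ 439. -322.   10.]
infeed_mouth 0.85 [267.  58.] [575. 122.  46.]
infeed_mouth 0.39 [442.  72.] [ 678. -156.   46.]
```

View pics/w1.png

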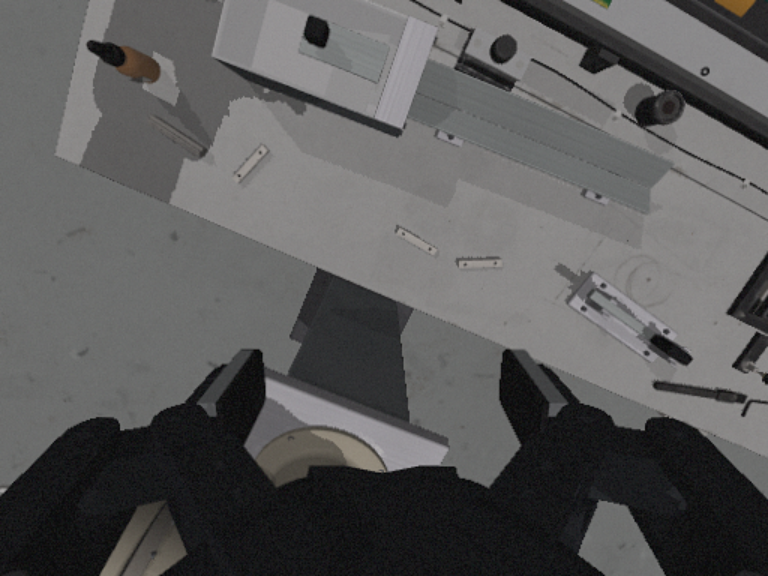

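Run:
```python
from h import *
p=cam('wrist')
def W(u,v,z): return w(p,[u/1.5,v/1.5],z).round(1)
for n,a,b in [('1',(237,180),(266,148)),('2',(398,230),(435,252)),('3',(459,265),(501,262))]:
    A,B=W(*a,8),W(*b,8); print(n,(A+B)/2,np.linalg.norm(A-B),np.degrees(np.arctan2(*(B-A)[[1,0]])))
print('far',W(672,162,66),'near',W(648,212,66),'fold',W(653,187,46))
k=W(316,31,138); print('knob top',k)
print('grip',W(672,348,94))
i=cv2.resize(p['pixels'][100:260,280:480],None,fx=4,fy=4,interpolation=cv2.INTER_CUBIC)
j=cv2.resize(p['pixels'][0:160,130:330],None,fx=4,fy=4,interpolation=cv2.INTER_CUBIC)
j=cv2.resize(p['pixels'][0:150,130:460],None,fx=2.4,fy=2.4,interpolation=cv2.INTER_CUBIC)
cv2.imwrite('pics/w2.png',j)
```

```text
1 [427.5 255.9   8. ] 54.96944605869695 -22.45950774145633
2 [421.95  26.55   8.  ] 56.919768095100316 -96.96270579296508
3 [428.55 -63.25   8.  ] 55.782613778846915 -62.10272896905236
far [ 624.9 -188.9   66. ] near [ 566.9 -194.7   66. ] fold [ 597.8 -196.8   46. ]
knob top [568.7 201.9 138. ]
grip [ 438.7 -295.    94. ]
```

View pics/w2.png

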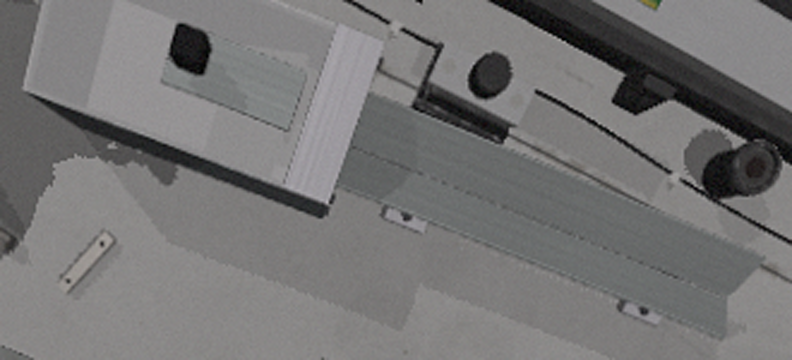

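The crop shows the fold from (357,151) to its open end at (726,296). The rail ends are at (764,258) and (722,338), and the knob is centred near (191,49).

Run:
```python
from h import *
p=cam('wrist')
def W(u,v,z): return w(p,[u/2.4+130,v/2.4],z)
S=W(726,296,46);F=W(357,151,46);far=W(764,258,66);near=W(722,338,66);K=W(191,49,132)
print(S,F,far,near,(far+near)/2,K)
d=F-S; print('dir fold',np.degrees(np.arctan2(d[0],d[1])),np.linalg.norm(d))
d=K-S; print('dir knob',np.degrees(np.arctan2(d[0],d[1])),np.linalg.norm(d[:2]))
# lintel front edge corners
print('front wall top corners', W(382,40,102),W(325,215,102), 'lid far corner',W(22,90,102))
```

```text
[ 597.74843712 -190.72677654   46.        ] [575.60672179  99.59935368  46.        ] [ 625.98738685 -188.80786795   66.        ] [ 566.94439532 -192.25431984   66.        ] [ 596.46589109 -190.5310939    66.        ] [569.78373752 205.06574393 132.        ]
dir fold -4.361218865899799 291.1692247512624
dir knob -4.041513957659098 396.7792127581959
front wall top corners [625.5916763 111.9723131 102.       ] [523.30352939 102.68085402 102.        ] lid far corner [516.16482386 298.38617458 102.        ]
```

Request:
drive_tool(commands="0.15 0.13 -0.1 0 0 0.15 100;0.15 0.13 -0.1 0 0 0.15 100;0.15 0.13 -0.1 0 0 0.15 100;0.15 0.13 -0.1 0 0 0.15 100;0.15 0.13 -0.1 0 0 0.15 100;0.15 0.13 -0.1 0 0 0.15 100;0.15 0.13 -0.1 0 0 0.15 100;0.15 0.13 -0.1 0 0 0.15 100;0.15 0.13 -0.1 0 0 0.15 100;0.15 0.13 -0.1 0 0 0.15 100;0 0 -0.3 0 0 0.055 100;0 0 -0.3 0 0 0 100;0 0 0 0 0 0 100;0 0 0 0 0 0 100")

```text
time_s: 4.13
eef_pos: [569.8, 205.3, 236.9]
ee_rot: [-0.001, 0.684, 0.73, -0.001]
force: [0.3, -0.9, 0.4]
grip_width: 1.003
grip_force: 0.0
```

Run:
```python
from h import *
s=sense();print(s['joints'],s['eef_pos'])
M=quat(s['ee_rot']).as_matrix();print('phi',np.degrees(np.arctan2(M[1,1],M[0,1])))
p=cam('wrist'); cv2.imwrite('pics/w3.png',cv2.resize(p['pixels'],None,fx=1.5,fy=1.5))
for b in boxes_of(p,'shutter_knob'): print(round(b['confidence'],2),np.round(b['position']),w(p,b['position'],130).round())
```

```text
[ 1.52635368e-01  5.02110796e-01  1.25207982e+00 -2.14768893e-05
  1.38981387e+00  8.79974507e-02] [569.78714792 205.31435486 236.88941154]
phi 3.703686810650108
0.64 [258. 205.] [573. 195. 130.]
```

View pics/w3.png

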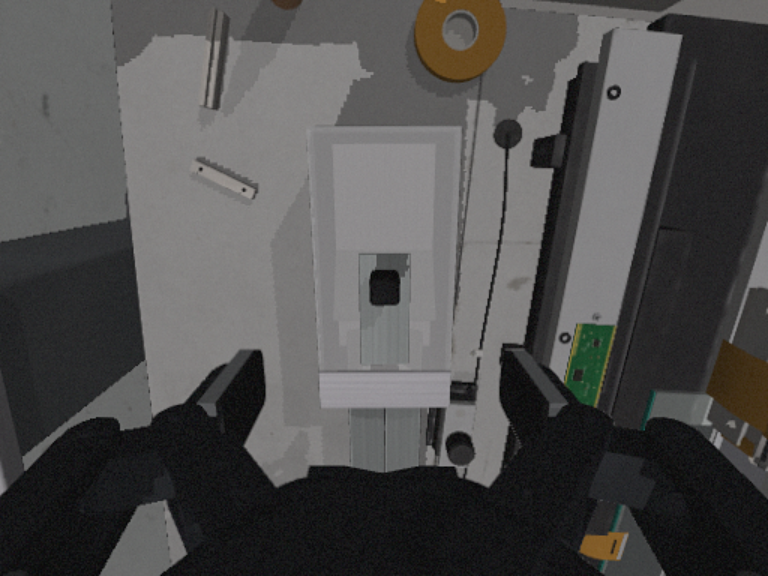

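Run:
```python
from h import *
p=cam('wrist')
def W(u,v,z): return w(p,[u/1.5,v/1.5],z).round(1)
print('knob',W(385,290,138),W(385,286,130),'fold',W(385,440,46),'front top', W(320,407,102),W(450,407,102),'back',W(308,128,102),W(462,128,102))
print('bar',W(194,169,8),W(255,189,8), 'ridged', W(224,10,19),W(209,106,19))
```

```text
knob [572.6 207.5 138. ] [572.6 207.7 130. ] fold [585.   33.1  46. ] front top [530.6 101.7 102. ] [628.8 107.7 102. ] back [519.  298.6 102. ] [614.6 304.8 102. ]
bar [403.7 268.1   8. ] [456.6 254.1   8. ] ridged [438.  388.5  19. ] [423.7 318.5  19. ]
```

Request:
drive_tool(commands="0.027 0.005 -0.3 0 0 0 50;0 0 -0.3 0 0 0 50;0 0 -0.2 0 0 0 50;0 0 -0.13 0 0 0 50;0 0 -0.12 0 0 0 50;0 0 0 0 0 0 50;0 0 0 0 0 0 10;0 0 0 0 0 0 0;0 0 0 0 0 0 0;0 0 0 0 0 0 0;0 0 0 0 0 0 0;0 0 0 0 0 0 0", force=40)

```text
time_s: 5.28
eef_pos: [571.2, 206.1, 133.6]
ee_rot: [-0.001, 0.683, 0.73, -0.002]
force: [-12.8, -1.5, 4.6]
grip_width: 0.199
grip_force: 40.4
```

Request:
drive_tool(commands="-0.015 0 0.05 0 0 0 0;0 0 0.05 0 0 0 0;0 0 0.05 0 0 0 0;0 0 0.05 0 0 0 0;0 0 0.03 0 0 0 0;0 0 0.02 0 0 0 0;0 0 0 0 0 0 0;0 0 0 0 0 0 0")

```text
time_s: 5.95
eef_pos: [570.9, 205.9, 155.9]
ee_rot: [-0.001, 0.684, 0.73, -0.001]
force: [0.8, -2.0, -19.5]
grip_width: 0.2
grip_force: 40.9
```

Request:
drive_tool(commands="0 0 -0.01 0 0 0 60;0 0 0 0 0 0 60;0 0 0 0 0 0 60;0 0 0 0 0 0 60;0 0 0.2 0 0 0 60;0 0 0.3 0 0 0.15 60;-0.14 0.05 0.2 0 0 0.15 60;-0.2 0.07 0 0 0 0.15 60;-0.2 0.07 0 0 0 0.15 60;-0.2 0.07 0 0 0 0.15 60;-0.2 0.07 0 0 0 0.15 60;-0.2 0.07 0 0 0 0.15 60;-0.14 0.08 -0.2 0 0 0.15 60;-0.12 0.07 -0.2 0 0 0.15 60;0 0 -0.2 0 0 0.15 60;0 0 0 0 0 0.1 60;0 0 0 0 0 0 60;0 0 0 0 0 0 60")

```text
time_s: 7.45
eef_pos: [431.8, 261.3, 167.2]
ee_rot: [0.001, 0.125, 0.992, 0.0]
force: [0.7, 0.6, 0.6]
grip_width: 0.602
grip_force: 0.0
```

```bash
cat >> h.py <<'E'
def phi():
    M=quat(sense()['ee_rot']).as_matrix(); return np.degrees(np.arctan2(M[1,1],M[0,1]))
def bar(p,guess,z=8,rad=70):
    "brightest elongated 10x58 blob near guess, rectified at 0.5 mm/px on plane z"
    n=int(rad/0.5); g=np.array([[px(p,[guess[0]+(i-n)*.5,guess[1]+(j-n)*.5,z]) for i in range(2*n)] for j in range(2*n)],np.float32)
    im=cv2.remap(p['pixels'],g,None,cv2.INTER_LINEAR)
    gr=cv2.cvtColor(im,cv2.COLOR_BGR2GRAY); bg=cv2.medianBlur(gr,91); 
    out=[]
    for t in (12,20,30,45):
        m=cv2.morphologyEx(((gr.astype(int)-bg)>t).astype(np.uint8),cv2.MORPH_CLOSE,np.ones((7,7)))
        cs,_=cv2.findContours(m,cv2.RETR_EXTERNAL,cv2.CHAIN_APPROX_NONE)
        for c in cs:
            (x,y),(a,b),th=cv2.minAreaRect(c)
            if a<b: a,b,th=b,a,th+90
            if 45<a<75 and 5<b*1 or 90<a<140 and 12<b<34:
                out.append((t,round(guess[0]+(x-n)*.5,1),round(guess[1]+(y-n)*.5,1),a/2,b/2,round((th+90)%180-90,1)))
    return im,out
E
python3 - <<'E'
from h import *
print(sense()['eef_pos'],phi(),sense()['joints'])
p=cam('wrist'); im,o=bar(p,(430,261)); print(*o,sep='\n'); cv2.imwrite('pics/w4.png',im)
for b in boxes_of(p,'press_tip_a_mid'): print(round(b['confidence'],2),np.round(b['position']),w(p,b['position'],4).round())
p=cam('top')
for g in [(430,261),(422,26),(428,-63)]: print(*bar(p,g)[1],sep='\n')
E
```

```text
[431.76151228 261.29695011 167.1848608 ] 75.5912617592568 [ 3.11663548e-01  3.48410028e-01  1.67335102e+00  5.83173067e-05
  1.11781446e+00 -1.00767739e+00]
(12, 425.7, 260.2, 55.665042877197266, 8.992045402526855, -23.4)
(20, 413.8, 263.7, 30.716041564941406, 5.418447017669678, -23.0)
0.94 [253. 174.] [426. 261.   4.]
(12, 475.0, 327.8, 30.0, 5.5, 0.0)
(12, 395.3, 266.6, 31.30495262145996, 17.173002243041992, 10.3)
(12, 419.7, 269.3, 23.447513580322266, 14.981584548950195, 77.2)
(12, 448.7, 269.7, 37.27766418457031, 15.356040954589844, 49.1)
(20, 475.0, 328.0, 27.999996185302734, 4.999999046325684, 0.0)
(20, 395.5, 266.9, 30.607315063476562, 15.951251029968262, 11.0)
(20, 420.0, 269.4, 22.759653091430664, 13.857514381408691, 74.7)
(20, 448.1, 269.8, 36.2767219543457, 14.137947082519531, 48.0)
(30, 475.2, 328.2, 25.5, 4.5, 0.0)
(30, 395.6, 267.0, 29.809654235839844, 15.002884864807129, 11.3)
(30, 447.8, 270.0, 35.293087005615234, 12.662065505981445, 46.8)
(45, 396.0, 267.0, 28.620311737060547, 14.072492599487305, 11.6)
(45, 447.0, 270.1, 33.57086944580078, 10.676162719726562, 46.3)
(12, 424.4, 30.6, 56.63353729248047, 9.040854454040527, 86.9)
(20, 424.5, 30.4, 35.10515213012695, 7.343114852905273, 83.0)
```

View pics/w4.png

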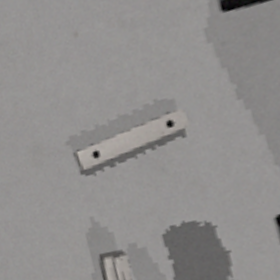

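The bar is under the hand, centred near (426.3,261) with an angle of about -22° (its holes are at (96,154) and (170,124) in the rectified patch).

Request:
drive_tool(commands="-0.055 0 -0.3 0 0 -0.15 60;0 0 -0.3 0 0 -0.015 60;0 0 -0.3 0 0 0 60;0 0 -0.3 0 0 0 60;0 0 -0.18 0 0 0 60;0 0 -0.09 0 0 0 40;0 0 0 0 0 0 40;0 0 0 0 0 0 0;0 0 0 0 0 0 0;0 0 0 0 0 0 0;0 0 0 0 0 0 0;0 0 0 0 0 0 0;0 0 0 0 0 0 0", force=60)

```text
time_s: 8.68
eef_pos: [426.6, 261.4, 20.8]
ee_rot: [0.001, 0.188, 0.982, 0.001]
force: [-1.5, -0.7, 7.3]
grip_width: 0.082
grip_force: 59.1
```

Request:
drive_tool(commands="0 0 0.3 0 0 0 0;0 0 0.4 0 0 -0.143 0;0 0 0.4 0 0 -0.143 0;0.1 -0.1 0.4 0 0 -0.143 0;0.15 -0.2 0.1 0 0 -0.143 0;0.2 -0.25 0 0 0 -0.143 0;0.2 -0.25 0 0 0 -0.143 0;0.2 -0.25 0 0 0 -0.143 0;0.2 -0.25 0 0 0 -0.143 0;0.2 -0.25 0 0 0 -0.143 0;0.15 -0.2 0 0 0 -0.143 0;0.1 -0.15 0 0 0 0 0;0.055 -0.05 0 0 0 0 0;0 0 0 0 0 0 0;0 0 0 0 0 0 0")

```text
time_s: 9.93
eef_pos: [580.7, 66.9, 178.8]
ee_rot: [-0.0, 0.682, 0.731, 0.0]
force: [0.1, -0.0, -1.1]
grip_width: 0.085
grip_force: 58.9
```

Run:
```python
from h import *
print(sense()['eef_pos'],phi(),sense()['joints'],sense()['grip_width'],sense()['grip_force'])
p=cam('wrist'); cv2.imwrite('pics/w5.png',cv2.resize(p['pixels'],None,fx=1.5,fy=1.5))
```

```text
[580.71399535  66.90629233 178.80057152] 4.003283364387683 [-8.56910160e-02  5.01459092e-01  1.40860324e+00  2.75429493e-04
  1.23147934e+00 -1.55653171e-01] 0.08497353891400508 58.860867619514465
```

View pics/w5.png

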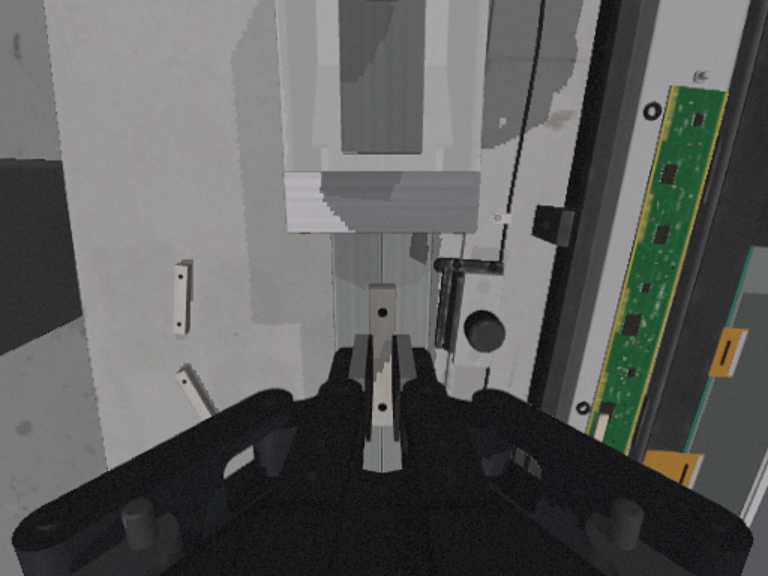

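Run:
```python
from h import *
p=cam('wrist')
def W(u,v,z): return w(p,[u/1.5,v/1.5],z).round(1)
print(W(381,245,46),W(383,455,46),'top edge',W(286,233,102),W(479,233,102),'bar ends',W(383,284,162))
for a,b in [((182,266),(180,332)),]: print(W(*a,8),W(*b,8))
```

```text
[578.1  90.7  46. ] [590.8 -72.8  46. ] top edge [528.6 103.4 102. ] [627.1 110.3 102. ] bar ends [578.7  96.6 162. ]
[426.6  57.3   8. ] [421.1   2.    8. ]
```

Request:
drive_tool(commands="-0.005 0 -0.3 0 0 0 0;0 0 -0.3 0 0 0 0;0 0 -0.2 0 0 0 0;0 0 -0.1 0 0 0 0;0 0 -0.08 0 0 0 0;0 0 0 0 0 0 0;0 0 0 0 0 0 10;0 0 0 0 0 0 20;0 0 0 0 0 0 25;0 0 0 0 0 0 25;0 0 0 0 0 0 25;0 0 0.1 0 0 0 25;0 0 0.2 0 0 0 25;0 0 0.3 0 0 0 40;0 0 0.4 0 0 0 40;0 0 0 0 0 0 50;0 0 0 0 0 0 50")

```text
time_s: 11.45
eef_pos: [581.5, 66.2, 183.5]
ee_rot: [0.002, 0.682, 0.731, 0.002]
force: [-0.9, 0.0, -1.7]
grip_width: 0.5
grip_force: 0.0
```

Run:
```python
from h import *
print(sense()['eef_pos'],phi())
p=cam('wrist'); im,o=bar(p,(580,66),z=57,rad=100); im2,o2=bar(p,(424,29),z=8,rad=70); cv2.imwrite('pics/w6.png',np.hstack([im,cv2.copyMakeBorder(im2,0,120,0,0,0)]))
for b in boxes_of(p,'press_tip_a_mid'): print(round(b['confidence'],2),np.round(b['position']),w(p,b['position'],4).round(),w(p,b['position'],54).round())
```

```text
[581.4824473   66.23751293 183.53486464] 3.968583444831553
0.61 [253. 189.] [581.  51.   4.] [580.  64.  54.]
0.53 [253. 109.] [575. 141.   4.] [575. 140.  54.]
```

View pics/w6.png

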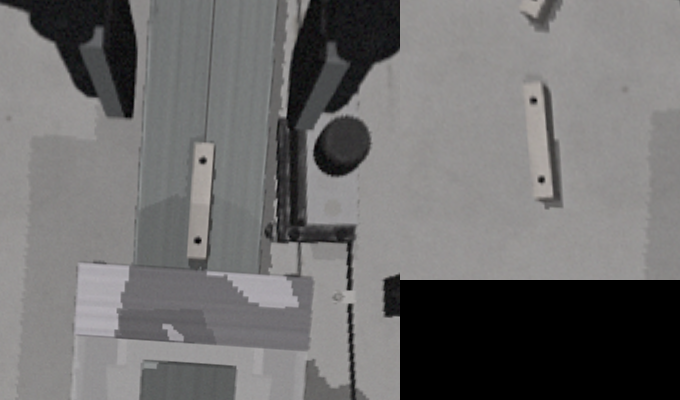

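The first bar lies in the fold at (580,66). The second is at (423,29) with a bar angle of about 84°.

Request:
drive_tool(commands="-0.2 -0.05 0 0 0 -0.11 60;-0.3 -0.07 0 0 0 -0.11 60;-0.4 -0.1 0 0 0 0 60;-0.4 -0.1 0 0 0 0 60;-0.285 -0.052 -0.1 0 0 0 60;0 0 -0.3 0 0 0 60;0 0 -0.3 0 0 0 60;0 0 -0.3 0 0 0 60;0 0 -0.3 0 0 0 60;0 0 -0.2 0 0 0 60;0 0 -0.127 0 0 0 40;0 0 0 0 0 0 40;0 0 0 0 0 0 40", force=60)

```text
time_s: 12.63
eef_pos: [421.5, 29.2, 17.0]
ee_rot: [-0.001, 0.743, 0.67, -0.001]
force: [0.0, -0.1, -0.3]
grip_width: 0.403
grip_force: 0.0
```

Request:
drive_tool(commands="0 0 0 0 0 0 0;0 0 0 0 0 0 0;0 0 0 0 0 0 0;0 0 0 0 0 0 0;0 0 0 0 0 0 0;0 0 0 0 0 0 0")

```text
time_s: 13.13
eef_pos: [421.9, 29.1, 17.8]
ee_rot: [-0.0, 0.743, 0.67, -0.0]
force: [0.6, 0.4, -0.6]
grip_width: 0.093
grip_force: 58.6
```

Request:
drive_tool(commands="0 0 0.3 0 0 0 0;0 0 0.4 0 0 0 0;0.1 0 0.4 0 0 0.112 0;0.3 -0.05 0.4 0 0 0.113 0;0.35 -0.05 0 0 0 0 0;0.35 -0.05 0 0 0 0 0;0.33 -0.05 0 0 0 0 0;0.2 -0.04 0 0 0 0 0;0 0 0 0 0 0 0;0 0 0 0 0 0 0")

```text
time_s: 13.97
eef_pos: [579.9, 5.9, 160.2]
ee_rot: [-0.001, 0.681, 0.732, -0.0]
force: [-0.4, -0.3, -1.3]
grip_width: 0.094
grip_force: 58.9
```

Run:
```python
from h import *
s=sense();print(s['eef_pos'],phi(),s['grip_width'],s['grip_force'])
p=cam('wrist'); cv2.imwrite('pics/w7.png',cv2.resize(p['pixels'],None,fx=1.5,fy=1.5))
```

```text
[579.87933783   5.89445565 160.20703025] 4.186096041483397 0.09352671091302768 58.87610077857971
```

View pics/w7.png

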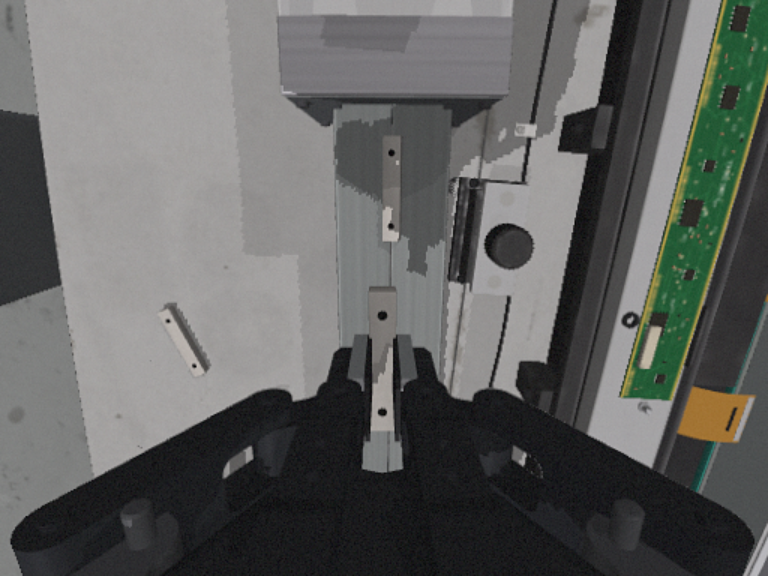

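Run:
```python
from h import *
p=cam('wrist')
def W(u,v,z): return w(p,[u/1.5,v/1.5],z).round(1)
print('bar1',W(391,136,57),W(391,240,57),'held front',W(383,288,150),W(383,432,150),'fold',W(391,270,46),W(385,455,46))
print('bar3',W(171,306,8),W(199,373,8))
```

```text
bar1 [577.5  94.8  57. ] [581.9  38.   57. ] held front [577.3  35.7 150. ] [581.7 -24.1 150. ] fold [583.7  17.5  46. ] [ 590.1 -119.1   46. ]
bar3 [423.9 -30.9   8. ] [441.8 -85.1   8. ]
```

Request:
drive_tool(commands="0.05 0 -0.2 0 0 0 0;0 0 -0.3 0 0 0 0;0 0 -0.2 0 0 0 0;0 0 -0.11 0 0 0 0;0 0 0 0 0 0 0;0 0 0 0 0 0 0;0 0 0 0 0 0 10;0 0 0 0 0 0 20;0 0 0 0 0 0 25;0 0 0 0 0 0 25;0 0 0 0 0 0 25;0 0 0.1 0 0 0 25;0 0 0.2 0 0 0 25;0 0 0.3 0 0 0 40;0 0 0.4 0 0 0 60;0 0 0.1 0 0 0 60;0 0 0 0 0 0 60;0 0 0 0 0 0 60")

```text
time_s: 15.57
eef_pos: [584.9, 5.9, 190.4]
ee_rot: [0.0, 0.681, 0.732, 0.0]
force: [0.3, 1.2, -0.3]
grip_width: 0.598
grip_force: 0.0
```

Run:
```python
from h import *
print(sense()['eef_pos'],phi())
p=cam('wrist'); im,o=bar(p,(584,20),z=57,rad=100); im2,o2=bar(p,(433,-58),z=8,rad=70); cv2.imwrite('pics/w8.png',np.hstack([im,cv2.copyMakeBorder(im2,0,120,0,0,0)])); print(o2)
```

```text
[584.8822461    5.92662614 190.3931243 ] 4.188503500264492
[(12, 430.1, -60.6, 55.928836822509766, 8.492774963378906, -64.3)]
```

View pics/w8.png

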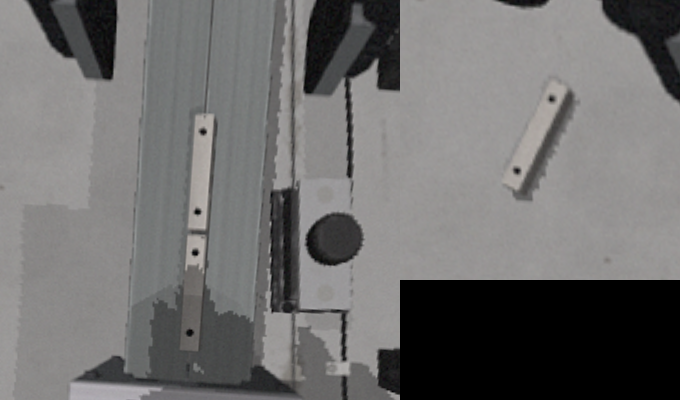

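Bars 1 and 2 lie end to end in the fold. The third is at (430,-60.5) with an angle of -64°.

Request:
drive_tool(commands="-0.2 -0.1 0 0 0 0.12 60;-0.3 -0.13 0 0 0 0.12 60;-0.35 -0.15 0 0 0 0.12 60;-0.35 -0.15 0 0 0 0.12 60;-0.336 -0.134 -0.1 0 0 0 60;0 0 -0.3 0 0 0 60;0 0 -0.3 0 0 0 60;0 0 -0.3 0 0 0 60;0 0 -0.3 0 0 0 60;0 0 -0.2 0 0 0 60;0 0 -0.2 0 0 0 40;0 0 0 0 0 0 40;0 0 0 0 0 0 40;0 0 0 0 0 0 40")

```text
time_s: 16.78
eef_pos: [430.6, -60.2, 19.3]
ee_rot: [-0.001, 0.531, 0.847, -0.0]
force: [0.5, -0.4, -0.5]
grip_width: 0.399
grip_force: 0.0
```

Request:
drive_tool(commands="0 0 0 0 0 0 0;0 0 0 0 0 0 0;0 0 0 0 0 0 0;0 0 0 0 0 0 0;0 0 0 0 0 0 0;0 0 0.3 0 0 0 0;0 0 0.4 0 0 -0.12 0;0 0 0.4 0 0 -0.12 0;0.2 0.01 0.3 0 0 -0.12 0;0.3 0.01 0 0 0 -0.12 0;0.35 0.01 0 0 0 0 0;0.35 0.01 0 0 0 0 0;0.3 0.01 0 0 0 0 0;0.084 0.007 0 0 0 0 0;0 0 0 0 0 0 0;0 0 0 0 0 0 0")

```text
time_s: 18.12
eef_pos: [589.3, -54.6, 159.4]
ee_rot: [-0.001, 0.681, 0.733, -0.0]
force: [0.1, 0.2, -0.9]
grip_width: 0.085
grip_force: 58.9
```

Run:
```python
from h import *
s=sense();print(s['eef_pos'],phi(),s['grip_width'],s['grip_force'])
p=cam('wrist'); cv2.imwrite('pics/w9.png',cv2.resize(p['pixels'],None,fx=1.5,fy=1.5))
```

```text
[589.25852104 -54.61581344 159.36727273] 4.206881051898768 0.08510759897014251 58.89956831932068
```

View pics/w9.png

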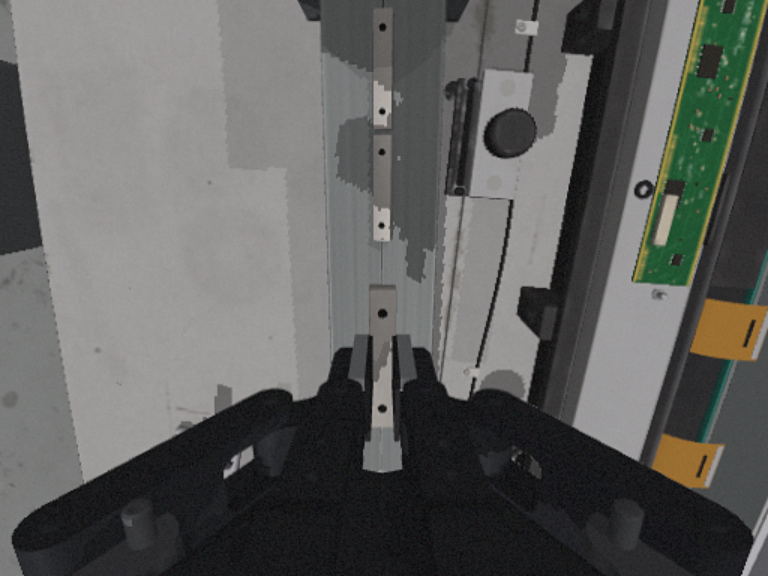

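Request:
drive_tool(commands="0 -0.01 -0.2 0 0 0 0;0 0 -0.3 0 0 0 0;0 0 -0.2 0 0 0 0;0 0 -0.1 0 0 0 0;0 0 0 0 0 0 0;0 0 0 0 0 0 0;0 0 0 0 0 0 10;0 0 0 0 0 0 20;0 0 0 0 0 0 25;0 0 0 0 0 0 25;0 0 0 0 0 0 25;0 0 0.1 0 0 0 25;0 0 0.2 0 0 0 25;0 0 0.3 0 0 0 40;-0.1 -0.1 0.3 0 0 0 60;-0.2 -0.3 0.2 0 0 0 60;-0.2 -0.3 0.2 0 0 0 60;-0.2 -0.3 0 0 0 0 60")

```text
time_s: 19.67
eef_pos: [520.1, -157.1, 214.9]
ee_rot: [0.004, 0.68, 0.733, 0.001]
force: [1.3, -0.1, 0.0]
grip_width: 0.601
grip_force: 0.0
```

Request:
drive_tool(commands="-0.2 -0.3 0 0 0 0 60;-0.2 -0.3 0 0 0 0 60;-0.2 -0.3 0 0 0 0 60;-0.2 -0.3 0 0 0 0 60;-0.1 -0.1 0 0 0 0 60;0 0 0 0 0 0 60;0 0 0 0 0 0 60")

```text
time_s: 20.25
eef_pos: [429.6, -286.0, 210.7]
ee_rot: [0.0, 0.681, 0.732, 0.0]
force: [0.3, 1.0, 0.3]
grip_width: 0.6
grip_force: 0.0
```

Run:
```python
from h import *
s=sense();print(s['eef_pos'],phi(),s['joints'])
p=cam('wrist'); cv2.imwrite('pics/w10.png',cv2.resize(p['pixels'],None,fx=1.5,fy=1.5))
for k in ['push_stick_grip','press_tip_a_mid']:
  for b in boxes_of(p,k): print(k,round(b['confidence'],2),np.round(b['position']),w(p,b['position'],78).round(),w(p,b['position'],54).round())
```

```text
[ 429.59423273 -285.96989053  210.68959438] 4.106585192396567 [-8.14741882e-01  3.25493072e-01  1.58208971e+00  2.63437372e-04
  1.23337280e+00 -8.86502348e-01]
push_stick_grip 0.96 [268. 167.] [ 442. -266.   78.] [ 443. -270.   54.]
push_stick_grip 0.46 [435.  59.] [ 584. -155.   78.] [ 599. -149.   54.]
```

View pics/w10.png

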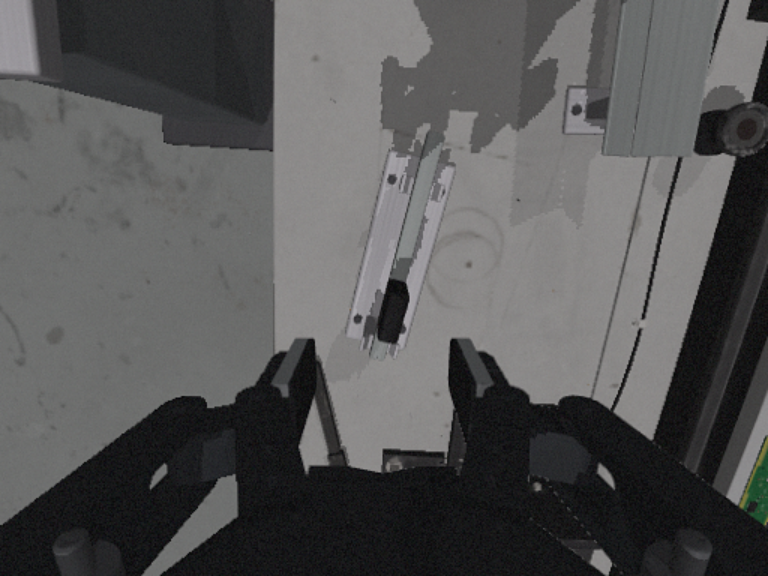

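Run:
```python
from h import *
p=cam('wrist')
def W(u,v,z): return w(p,[u/1.5,v/1.5],z).round(1)
a,b=W(376,358,60),W(434,130,60); d=b-a; print(a,b,np.linalg.norm(d),'ang',np.degrees(np.arctan2(d[1],d[0])))
L=d/np.linalg.norm(d); print('handle from rear',a+48*L,'from tip',b-120*L)
print('handle top', W(396,312,96),W(400,283,96),W(392,340,96))
print('cradle plate', [W(*q,4) for q in ((390,150),(455,165),(347,332),(408,345))])
```

```text
[ 430.6 -351.7   60. ] [ 457.1 -186.4   60. ] 167.41069260952239 ang 80.89214976054342
handle from rear [ 438.19808098 -304.30517786   60.        ] from tip [ 438.10479754 -304.88705534   60.        ]
handle top [ 440.4 -300.8   96. ] [ 441.3 -281.4   96. ] [ 439.4 -320.3   96. ]
cradle plate [array([ 430.3, -198. ,    4. ]), array([ 483.2, -205.5,    4. ]), array([ 404. , -355.6,    4. ]), array([ 459.8, -364.2,    4. ])]
```

The stick lies on its cradle. Its rod runs from (376,358) to (434,130) in the picture, the handle is at about (439,-303.7), and its angle is 80.9°.

Request:
drive_tool(commands="0.094 -0.177 0 0 0 -0.15 60;0 0 -0.3 0 0 -0.143 60;0 0 -0.3 0 0 0 60;0 0 -0.3 0 0 0 60;0 0 -0.2 0 0 0 50;0 0 -0.2 0 0 0 50;0 0 0 0 0 0 50;0 0 0 0 0 0 50;0 0 0 0 0 0 10;0 0 0 0 0 0 0;0 0 0 0 0 0 0;0 0 0 0 0 0 0;0 0 0 0 0 0 0;0 0 0 0 0 0 0", force=100)

```text
time_s: 21.62
eef_pos: [439.9, -303.9, 81.6]
ee_rot: [0.001, 0.76, 0.649, 0.0]
force: [0.6, 1.6, 7.0]
grip_width: 0.146
grip_force: 97.8
```

Request:
drive_tool(commands="0 0 0.2 0 0 0 0;0 0 0.3 0 0 0 0;0 0 0.3 0 0 0 0;0.1 0.05 0 0 0 0.1 0;0.2 0.1 0 0 0 0.1 0;0.25 0.13 0 0 0 0.093 0;0.25 0.13 0 0 0 0 0;0.25 0.13 0 0 0 0 0;0.25 0.13 0 0 0 0 0;0.2 0.12 0 0 0 0 0;0.114 0.052 0 0 0 0 0;0 0 0 0 0 0 0;0 0 0 0 0 0 0")

```text
time_s: 22.7
eef_pos: [600.4, -219.1, 160.1]
ee_rot: [0.0, 0.68, 0.733, -0.0]
force: [-0.9, 0.7, -0.9]
grip_width: 0.146
grip_force: 97.6
```

Run:
```python
from h import *
s=sense();print(s['eef_pos'],phi(),s['grip_width'],s['grip_force'])
p=cam('wrist'); cv2.imwrite('pics/w11.png',cv2.resize(p['pixels'],None,fx=1.5,fy=1.5))
```

```text
[ 600.42788453 -219.10542136  160.08323768] 4.240610487833921 0.1460569673439381 97.5636076927185
```

View pics/w11.png

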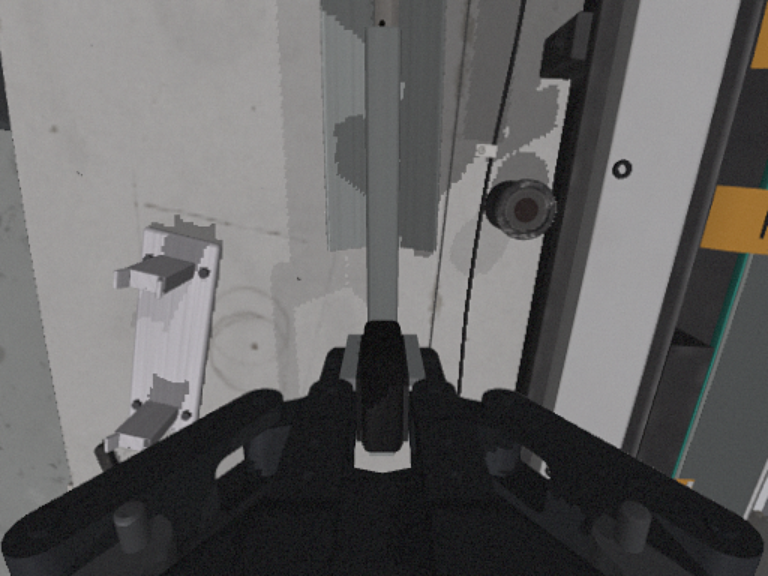

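Run:
```python
from h import *
p=cam('wrist')
def W(u,v,z): return w(p,[u/1.5,v/1.5],z).round(1)
print('tip',W(383,27,138.5),'rod at',W(383,318,138.5),'rail ends',W(328,250,66),W(436,252,66),'rails far',W(320,0,66),W(445,0,66),'hole bar3',W(382,22,57))
```

```text
tip [ 591.9 -104.1  138.5] rod at [ 599.2 -205.5  138.5] rail ends [ 567.6 -194.4   66. ] [ 628.2 -191.1   66. ] rails far [559.1 -71.7  66. ] [619.4 -67.4  66. ] hole bar3 [589.5 -76.3  57. ]
```

Request:
drive_tool(commands="-0.005 0 -0.2 0 0 0 0;0 0 -0.3 0 0 0 0;0 0 -0.15 0 0 0 0;0 0 -0.07 0 0 0 0;0 0 -0.05 0 0 0 0;0 0 0 0 0 0 0;0 0 0 0 0 0 0")

```text
time_s: 23.38
eef_pos: [600.3, -219.8, 84.2]
ee_rot: [0.001, 0.681, 0.732, 0.0]
force: [0.1, 0.9, -0.8]
grip_width: 0.146
grip_force: 97.6
```

Request:
drive_tool(commands="0 0 -0.015 0 0 0 0;-0.004 0.05 0 0 0 0 0;-0.004 0.05 0 0 0 0 0;-0.007 0.1 0 0 0 0 0;-0.007 0.1 0 0 0 0 0;-0.007 0.1 0 0 0 0 0;-0.007 0.1 0 0 0 0 0;-0.007 0.1 0 0 0 0 0;-0.007 0.1 0 0 0 0 0;-0.007 0.1 0 0 0 0 0;-0.007 0.1 0 0 0 0 0;0 0 0 0 0 0 0")

```text
time_s: 24.38
eef_pos: [593.6, -127.1, 81.7]
ee_rot: [-0.0, 0.68, 0.733, 0.0]
force: [0.1, 2.5, 2.4]
grip_width: 0.147
grip_force: 98.1
```

Request:
drive_tool(commands="-0.007 0.1 0.005 0 0 0 0;-0.007 0.1 0 0 0 0 0;-0.007 0.1 0 0 0 0 0;-0.007 0.1 0 0 0 0 0;-0.007 0.1 0 0 0 0 0;-0.007 0.1 0 0 0 0 0;-0.007 0.1 0 0 0 0 0;-0.007 0.1 0 0 0 0 0;-0.007 0.1 0 0 0 0 0;-0.007 0.1 0 0 0 0 0;0 0 0 0 0 0 0")

```text
time_s: 25.3
eef_pos: [586.4, -27.1, 82.0]
ee_rot: [-0.0, 0.68, 0.733, 0.0]
force: [1.0, 0.4, 0.3]
grip_width: 0.144
grip_force: 97.8
```

Run:
```python
from h import *
s=sense();print(s['eef_pos'],s['force'],phi(),s['grip_width'])
p=cam('wrist')
def W(u,v,z): return w(p,[u/1.5,v/1.5],z).round(1)
cv2.imwrite('pics/w12.png',cv2.resize(p['pixels'],None,fx=1.5,fy=1.5))
# profile along fold to find bar edges: sample rectified brightness
for y in range(-20,106,4):
    x=597.9+(y+192.7)*-.0706
    q=px(p,[x,y,57]); u,v=np.round(q).astype(int)
    if 0<=v<384: print(y,(u,v),p['pixels'][v,u].tolist(), end='; ')
```

```text
[586.42124065 -27.14180511  82.02910209] [1.02395737 0.39487748 0.29036941] 4.280615830253272 0.1439921974115742
-20 (np.int64(255), np.int64(221)) [8, 8, 8]; -16 (np.int64(255), np.int64(214)) [15, 11, 6]; -12 (np.int64(255), np.int64(208)) [112, 108, 109]; -8 (np.int64(255), np.int64(202)) [109, 107, 106]; -4 (np.int64(255), np.int64(196)) [108, 107, 109]; 0 (np.int64(255), np.int64(189)) [109, 110, 108]; 4 (np.int64(255), np.int64(182)) [111, 110, 108]; 8 (np.int64(255), np.int64(176)) [111, 109, 111]; 12 (np.int64(255), np.int64(169)) [108, 108, 106]; 16 (np.int64(255), np.int64(162)) [111, 111, 109]; 20 (np.int64(255), np.int64(155)) [111, 111, 109]; 24 (np.int64(255), np.int64(148)) [114, 116, 113]; 28 (np.int64(255), np.int64(141)) [110, 111, 108]; 32 (np.int64(255), np.int64(134)) [114, 115, 114]; 36 (np.int64(255), np.int64(126)) [107, 108, 107]; 40 (np.int64(255), np.int64(119)) [113, 113, 110]; 44 (np.int64(255), np.int64(111)) [110, 110, 108]; 48 (np.int64(255), np.int64(104)) [112, 112, 110]; 52 (np.int64(255), np.int64(96)) [111, 111, 108]; 56 (np.int64(255), np.int64(88)) [111, 111, 109]; 60 (np.int64(255), np.int64(80)) [113, 116, 113]; 64 (np.int64(255), np.int64(72)) [113, 115, 114]; 68 (np.int64(255), np.int64(64)) [113, 114, 110]; 72 (np.int64(255), np.int64(55)) [98, 99, 95]; 76 (np.int64(255), np.int64(47)) [98, 100, 98]; 80 (np.int64(255), np.int64(38)) [97, 95, 96]; 84 (np.int64(255), np.int64(30)) [99, 99, 97]; 88 (np.int64(255), np.int64(21)) [99, 97, 96]; 92 (np.int64(255), np.int64(12)) [97, 97, 103]; 96 (np.int64(255), np.int64(3)) [99, 103, 105];
```

Request:
drive_tool(commands="-0.007 0.1 0 0 0 0 0;-0.007 0.1 0 0 0 0 0;-0.007 0.1 0 0 0 0 0;-0.007 0.1 0 0 0 0 0;-0.007 0.1 0 0 0 0 0;-0.007 0.1 0 0 0 0 0;-0.004 0.06 0 0 0 0 0;0 0 0 0 0 0 0;0 0 0 0 0 0 0;0 0 0 0 0 0 0;0 0 0 0 0 0 0;0 0 0 0 0 0 0")

```text
time_s: 26.35
eef_pos: [582.1, 36.5, 82.0]
ee_rot: [-0.0, 0.681, 0.732, 0.0]
force: [1.5, 2.0, 1.3]
grip_width: 0.148
grip_force: 97.7
```

Run:
```python
from h import *
s=sense();print(s['eef_pos'],s['force'],phi(),s['grip_width'])
p=cam('wrist'); q=cam('scene'); t=cam('top')
for n,a in (('wrist',p),('scene',q),('top',t)):
  for b in boxes_of(a,'press_tip_a_mid'): print(n,round(b['confidence'],2),np.round(b['position']),w(a,b['position'],30).round())
# is handle still 120 behind? find handle front/back in wrist image column
def W(u,v,z): return w(p,[u,v],z).round(1)
col=p['pixels'][200:320,255].mean(1).round().astype(int); print(col.tolist())
```

```text
[582.07902197  36.49239264  82.00983043] [1.45853883 2.00870445 1.2919243 ] 4.16218488191292 0.1479498182339188
[113, 110, 109, 111, 107, 109, 110, 112, 114, 109, 106, 110, 107, 82, 10, 15, 9, 24, 16, 14, 19, 18, 25, 22, 14, 13, 12, 21, 17, 11, 15, 15, 20, 18, 21, 14, 17, 26, 16, 26, 20, 30, 21, 19, 32, 22, 20, 22, 24, 29, 26, 22, 26, 28, 18, 13, 24, 23, 22, 24, 31, 16, 23, 23, 32, 32, 34, 25, 37, 37, 37, 30, 23, 34, 30, 28, 27, 31, 35, 32, 33, 31, 32, 34, 32, 37, 25, 36, 33, 29, 32, 30, 31, 32, 32, 34, 31, 37, 29, 32, 21, 84, 149, 144, 104, 102, 101, 96, 98, 98, 98, 98, 103, 101, 101, 44, 23, 34, 28, 28]
```

Request:
drive_tool(commands="-0.007 0.1 0 0 0 0 0;0 0.02 0 0 0 0 0;0 0 0 0 0 0 0;0 0 0 0 0 0 0;0 0 0 0 0 0 0;0 0 0 0 0 0 0;0 0 0 0 0 0 0")

```text
time_s: 27.23
eef_pos: [581.3, 48.8, 82.0]
ee_rot: [-0.0, 0.681, 0.732, -0.0]
force: [2.4, 1.1, 0.1]
grip_width: 0.148
grip_force: 97.7
```

Request:
drive_tool(commands="0.005 -0.07 0 0 0 0 0;0.01 -0.14 0 0 0 0 0;0.01 -0.14 0 0 0 0 0;0.01 -0.14 0 0 0 0 0;0.01 -0.14 0 0 0 0 0;0.01 -0.14 0 0 0 0 0;0.01 -0.14 0 0 0 0 0;0.01 -0.14 0 0 0 0 0;0.01 -0.14 0 0 0 0 0;0.01 -0.14 0 0 0 0 0;0.01 -0.14 0 0 0 0 0;0.01 -0.14 0 0 0 0 0;0.01 -0.14 0 0 0 0 0;0.01 -0.14 0 0 0 0 0;0.01 -0.14 0 0 0 0 0;0.01 -0.14 0 0 0 0 0;0.01 -0.14 0 0 0 0 0;0.01 -0.14 0 0 0 0 0;0.01 -0.14 0 0 0 0 0;0 -0.08 0 0 0 0 0")

```text
time_s: 28.9
eef_pos: [599.9, -220.3, 82.0]
ee_rot: [0.0, 0.681, 0.732, -0.0]
force: [-0.8, -0.2, -0.5]
grip_width: 0.15
grip_force: 97.6
```

Request:
drive_tool(commands="0 0 0.2 0 0 0 0;0 0 0.3 0 0 0 0;0 0 0.3 0 0 0 0;0 0 0 0 0 0 0;0 0 0 0 0 0 0;0 0 0 0 0 0 0")

```text
time_s: 29.4
eef_pos: [599.5, -218.2, 161.1]
ee_rot: [-0.001, 0.681, 0.733, -0.0]
force: [-0.0, 0.6, -2.0]
grip_width: 0.147
grip_force: 97.6
```

Run:
```python
from h import *
s=sense();print(s['eef_pos'],s['force'],phi(),s['grip_width'],s['joints'])
p=cam('wrist'); g=p['pixels'].mean(2)
print(g[5:40,255].round().astype(int).tolist(), g[200:225,255].round().astype(int).tolist())
print('rod mid cols', [ (r, np.where(np.abs(np.diff(g[r,225:290]))>12)[0]+225) for r in (40,80,120,180)])
im=p['pixels']
t=cam('top'); a=t['pixels'][100:300,80:480]; cv2.imwrite('pics/top9.png',cv2.resize(a,None,fx=2,fy=2,interpolation=cv2.INTER_CUBIC))
```

```text
[ 599.4817251  -218.19667821  161.10715704] [-0.04428322  0.56194753 -1.99271711] 4.19562159822325 0.14651131359237204 [-5.32398018e-01  6.33385651e-01  1.23994168e+00  3.91202387e-06
  1.26968094e+00 -6.05626122e-01]
[92, 91, 93, 90, 92, 91, 92, 91, 90, 91, 93, 93, 92, 95, 100, 104, 104, 103, 102, 106, 103, 105, 102, 100, 106, 104, 102, 103, 102, 103, 104, 105, 103, 106, 101] [96, 103, 99, 97, 98, 101, 99, 99, 100, 101, 100, 99, 98, 69, 16, 11, 11, 19, 16, 20, 25, 12, 17, 19, 10]
rod mid cols [(40, array([242, 245, 266, 267])), (80, array([226, 243, 245, 264, 265])), (120, array([230, 243, 245, 265])), (180, array([243, 244, 245, 265]))]
```

Request:
drive_tool(commands="-0.1 -0.05 0 0 0 -0.1 0;-0.2 -0.1 0 0 0 -0.1 0;-0.25 -0.13 0 0 0 -0.093 0;-0.25 -0.13 0 0 0 0 0;-0.25 -0.13 0 0 0 0 0;-0.25 -0.14 0 0 0 0 0;-0.2 -0.12 0 0 0 0 0;-0.096 -0.057 0 0 0 0 0;0 0 -0.3 0 0 0 0;0 0 -0.2 0 0 0 0;0 0 0 0 0 0 0;0 0 0 0 0 0 0;0 0 0 0 0 0 0")

```text
time_s: 30.58
eef_pos: [440.9, -304.2, 112.9]
ee_rot: [0.001, 0.76, 0.65, 0.0]
force: [-0.2, 0.8, 0.1]
grip_width: 0.148
grip_force: 97.6
```

Run:
```python
from h import *
s=sense();print(s['eef_pos'],phi(),s['grip_width'])
```

```text
[ 440.89660585 -304.15326523  112.9411569 ] -8.968802357406092 0.14829204375990682
```

Request:
drive_tool(commands="-0.01 0 -0.15 0 0 0 0;0 0 -0.1 0 0 0 0;0 0 -0.06 0 0 0 0;0 0 0 0 0 0 0;0 0 0 0 0 0 0;0 0 0 0 0 0 0")

```text
time_s: 31.08
eef_pos: [439.7, -304.1, 81.7]
ee_rot: [0.001, 0.76, 0.65, 0.0]
force: [-0.3, 2.7, 3.7]
grip_width: 0.146
grip_force: 98.3
```

Seated at the same pose as at pick-up. Release, rise, and go back to the knob.

Request:
drive_tool(commands="0 0 0 0 0 0 10;0 0 0 0 0 0 20;0 0 0 0 0 0 40;0 0 0 0 0 0 60;0 0 0 0 0 0 60;0 0 0.2 0 0 0 60;0 0 0.3 0 0 0 60;0 0 0.3 0 0 0 60;0 0 0.4 0 0 0 60;0 0 0.3 0 0 0 60;0 0 0 0 0 0 60;0 0 0 0 0 0 60")

```text
time_s: 32.08
eef_pos: [439.5, -304.3, 232.1]
ee_rot: [0.001, 0.76, 0.649, 0.0]
force: [-0.5, -0.0, -0.8]
grip_width: 0.603
grip_force: 0.0
```

Run:
```python
from h import *
s=sense();print(s['eef_pos'],phi())
p=cam('wrist'); a=cv2.resize(p['pixels'][60:300,150:410],None,fx=1.5,fy=1.5)
t=cam('top'); b=cv2.resize(t['pixels'][120:270,100:420],(800,375),interpolation=cv2.INTER_CUBIC)
np.save('/tmp/a.npy',a); q=cam('scene'); c=cv2.resize(q['pixels'][170:320,90:360],(400,222),interpolation=cv2.INTER_CUBIC)
out=np.zeros((600,800,3),np.uint8); out[:375]=b; out[375:597,400:]=c; a=cv2.resize(a,(240,222)); out[375:597,:240]=a
cv2.imwrite('pics/fin.png',out)
```

```text
[ 439.47072784 -304.25339552  232.1455413 ] -8.994053891255886
```

View pics/fin.png

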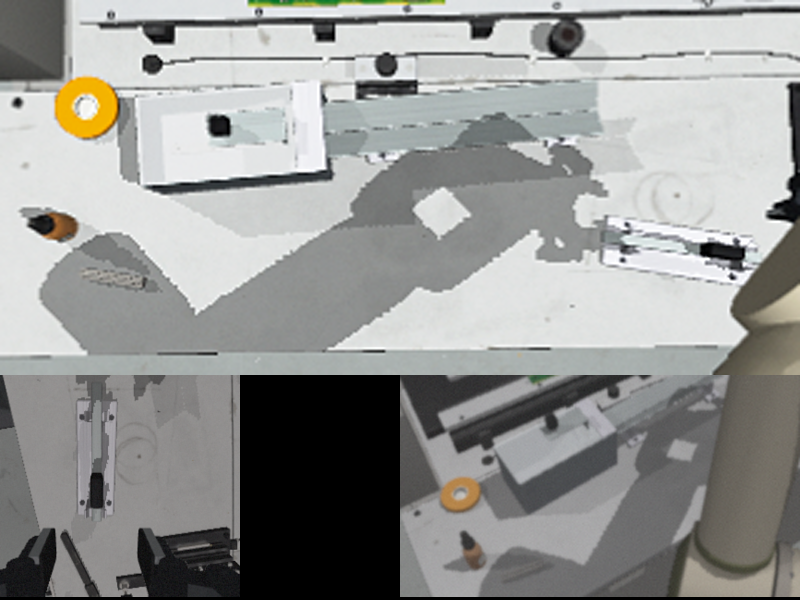

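The stick is back on its cradle, the worktop has no plain bars left, the trough is empty and the bystanders have not moved. Next is the shutter.

Request:
drive_tool(commands="0.04 0.15 0 0 0 0.15 50;0.07 0.3 0 0 0 0.143 50;0.08 0.3 0 0 0 0 50;0.08 0.3 0 0 0 0 50;0.08 0.3 0 0 0 0 50;0.08 0.3 0 0 0 0 50;0.08 0.3 0 0 0 0 50;0.08 0.3 0 0 0 0 50;0.08 0.3 0 0 0 0 50;0.08 0.3 0 0 0 0 50;0.08 0.3 0 0 0 0 50;0.08 0.3 0 0 0 0 50;0.08 0.3 0 0 0 0 50;0.08 0.3 0 0 0 0 50;0.08 0.3 0 0 0 0 50;0.08 0.3 0 0 0 0 50;0.08 0.3 0 0 0 0 50;0.075 0.15 0 0 0 0 50;0 0 0 0 0 0 50;0 0 0 0 0 0 50")

```text
time_s: 33.9
eef_pos: [577.3, 206.4, 229.3]
ee_rot: [-0.001, 0.68, 0.733, -0.001]
force: [-0.3, -0.9, 0.0]
grip_width: 0.5
grip_force: 0.0
```

Run:
```python
from h import *
s=sense();print(s['eef_pos'],phi())
p=cam('wrist'); g=p['pixels'].mean(2); c=px(p,[572,206,160]).astype(int); print(c)
m=(g<30).astype(np.uint8); n,l,st,ce=cv2.connectedComponentsWithStats(m)
for i in range(1,n):
    if st[i,4]>100: print(st[i],ce[i].round(1),w(p,ce[i],156).round(1))
```

```text
[577.32785767 206.41176852 229.25454677] 4.261166719253628
[248 207]
[    0    42   512   342 39763] [258.4 324.2] [588.8  91.6 156. ]
[351  91  16  22 220] [358.4 102.3] [645.4 290.  156. ]
[236 189  22  26 407] [247.1 199.9] [570.7 210.8 156. ]
```

Request:
drive_tool(commands="-0.063 0 -0.2 0 0 0 50;0 0 -0.3 0 0 0 50;0 0 -0.15 0 0 0 50;0 0 -0.08 0 0 0 50;0 0 0 0 0 0 50;0 0 0 0 0 0 50;0 0 0 0 0 0 10;0 0 0 0 0 0 0;0 0 0 0 0 0 0;0 0 0 0 0 0 0;0 0 0 0 0 0 0;0 0 0 0 0 0 0", force=40)

```text
time_s: 34.95
eef_pos: [571.0, 205.9, 158.6]
ee_rot: [-0.0, 0.681, 0.733, -0.0]
force: [-4.9, -1.1, 1.9]
grip_width: 0.195
grip_force: 42.6
```

Request:
drive_tool(commands="0 0 -0.05 0 0 0 0;0 0 -0.05 0 0 0 0;0 0 -0.05 0 0 0 0;0 0 -0.05 0 0 0 0;0 0 -0.025 0 0 0 0;0 0 -0.015 0 0 0 0;0 0 0 0 0 0 0;0 0 0 0 0 0 0")

```text
time_s: 35.62
eef_pos: [571.2, 206.1, 137.2]
ee_rot: [0.0, 0.681, 0.733, 0.0]
force: [-12.8, -3.3, 20.4]
grip_width: 0.196
grip_force: 45.1
```

Request:
drive_tool(commands="0 0 -0.02 0 0 0 0;0 0 0 0 0 0 0;0 0 0 0 0 0 0")

```text
time_s: 35.87
eef_pos: [571.2, 206.3, 136.4]
ee_rot: [0.001, 0.681, 0.733, 0.001]
force: [-15.0, -4.1, 29.6]
grip_width: 0.207
grip_force: 47.2
```

Request:
drive_tool(commands="0 0 0 0 0 0 50;0 0 0 0 0 0 50;0 0 0 0 0 0 50;0 0 0 0 0 0 50;0 0 0.2 0 0 0 50;0 0 0.3 0 0 0 50;0 0 0.3 0 0 0 50;0 0 0.2 0 0 0 60;0 0 0 0 0 0 100;0 0 0 0 0 0 100;0 0 0 0 0 0 100")

```text
time_s: 36.78
eef_pos: [571.1, 205.9, 230.7]
ee_rot: [-0.001, 0.681, 0.732, -0.001]
force: [-0.1, -0.7, 0.4]
grip_width: 0.981
grip_force: 0.0
```

Run:
```python
from h import *
s=sense();print(s['eef_pos'],phi())
p=cam('wrist'); g=p['pixels'].mean(2)
def blob(g):
    m=(g<30).astype(np.uint8); n,l,st,ce=cv2.connectedComponentsWithStats(m)
    for i in range(1,n):
        if 100<st[i,4]<2000: print(st[i],ce[i].round(1))
blob(g); print('top at down/up',px(p,[571,206,138]),px(p,[571,206,160]))
print('initial w3:'); a=cv2.resize(cv2.imread('pics/w3.png'),(512,384),interpolation=cv2.INTER_AREA); blob(a.mean(2))
```

```text
[571.08867408 205.93527196 230.70349867] 4.186644625331547
[ 349   43   42  196 1521] [368.  135.1]
[245 182  20  24 407] [254.8 193. ]
[299 242  20  29 125] [308.  262.1]
[296 292  19  16 148] [303.8 297.3]
top at down/up [254.97341398 198.21376022] [254.94914009 206.69912856]
initial w3:
[ 349   43   40  193 1142] [367.9 141.3]
[354  91  16  21 233] [361.8 101.2]
[247 180  19  23 404] [256.1 190.8]
[298 289  17  13 124] [305.1 293.6]
```

```bash
python3 -c "
from rig import finish_job; print(finish_job())"
```

```text
the job is handed in; nothing more can be done
None
```

I handed the job in after about 37 s of robot time. I found three plain bars on the worktop, laid them end to end in the trough and pushed them through the flap with the stick. The stick is back upright on its cradle and the shutter is down. I couldn't see into the box: that all three bars dropped rests on pushing the stick tip past the chute edge and on the trough being empty afterwards. I didn't look directly at the flap after drawing the stick out.

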